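# Start the dish shaker on its slow programme

### The arm

A 6-joint arm with a two-finger parallel gripper is mounted at the origin on a cart in front of the work surface, level with it; the furniture and walls round the work are solid. World frame = base frame: x ahead of the robot, y to its left, z up, the work surface at z = 0. Lengths are in m, angles in rad, forces in N, time in s.
With the tool pointing down it reaches from about 0.375 to 0.9 m from the base axis. Payload 3.1 kg.
Tool frame: the origin (TCP) lies at the very end of the fingers, on their centre line; the grasp point (between the pads) lies 19 mm behind it; z points along the fingers, y is the direction in which the jaws open and shut (so a half turn about z gives the same grasp; the last joint's range is limited). The gripper opens to 85 mm and grips with 20 to 120 N. Pads are 22 mm wide; open, the fingers measure 114 mm over their backs; the gripper's body (76 mm by 85 mm) begins 54 mm behind the grasp point. The pads swing forward as they close: fully open they stand 13 mm farther back than shut.
Start: joints at [1.008, 0.527, 1.433, -0, 1.181, -0.178], TCP at [0.235, 0.579, 0.231] pointing down, gripper open.
Joint ranges: [-3.08, 3.08], [-0.75, 2.2], [0.22, 2.44], [-1.43, 4.57], [0, 2.65], [-2.85, 2.85]. Speed limits (rad/s): [2.79, 2.79, 3.14, 3.14, 3.14, 3.14].

### API

Orientations are given as a unit quaternion [x, y, z, w].
In Python, from station import manip gives the robot as it stands. The module is installed in compiled form; this text tells all that it offers.
- The arm moves only by the tool send_rows, never from a script. Its argument "commands" is a list of rows, each an object with "delta_pos": the shift along the world's x, y, z in cm, a list of three; "yaw": the turn about the world's z in rad. A call has 1 to 10 rows; each row shifts and turns the pose as measured when the row begins; what a row does not reach is not made up. A row lasts 1/8 s, in which the tool goes at most 62.5 mm and 10.7 degrees, less where a joint would pass 70% of its speed; a pose out of reach is approached as far as the arm can. A call is refused whole if a number of a shift passes 6.25 or a number of a turn 0.188, either way. A call with a gripper value outside its range is refused whole. "grip" is the closure, from -1 (fully open) to 1 (shut), set as the call begins (left out, the last holds). The fingers move at their own pace and stop on an object; "force" is the grip in N (left out, the last holds). Time passes only in rows, so rows that do not move let the fingers close. It gives the time, the measured TCP pose, the force and the opening at its end, in the units of the state.
- manip.sense(): the state, without advancing time (a new reading comes with each control period).
- manip.snapshot(name): name is "side" or "top"; returns the picture (400x640x3 uint8, blue, green, red); there is no depth.
- manip.get_calibration(name): a dict with "fx", "fy", "cx", "cy" (pixels), "world_to_cam" (4x4, takes a point from world to camera coordinates). Camera axes: x right, y down, z forward; pixel columns grow to the right and rows downward; lengths in m; the calibration is good to about 2 mm. A picture is of the moment at which its call begins. get_calibration takes no time and is no camera call.
- manip.sign_off(): hands the job in, once; it reports no verdict.
The state is a dict: "t": time; "q": joint angles; "qd": joint speeds; "tau": joint torques, N m; "tcp_pos": TCP position; "tool_rot": TCP orientation; "force": force on the tool from outside, world axes, zero at the start; "ft_torque": the same for the moment, N m; "finger_gap": opening from 0.0 (shut) to 1.0 (fully open).
Only numpy, scipy, OpenCV 4.12 (cv2) and the standard library are available. Lean on these libraries where they do the work, as an engineer would, in place of code of your own. Each camera call takes 0.05 s, during which the arm holds its last target. There are 200 camera calls.

### The job

Start the dish shaker on its slow programme, pressing with the closed fingertips: switch the mains rocker on by pushing its raised front half (with the white bar) fully down, then press the blue key fully down, then the green start key fully down; each stays where you leave it. Do not press the yellow or red keys, and do not pick up or shift the two dishes, the timer or the marker.

Things in the scene. Friction and masses are not known exactly. Their poses are not given: they have to be found in the camera images.
- shaker: white dish shaker fixed to the table, 220 mm deep (x) by 300 mm wide (y); origin: centre of its underside; -x is its front. Level grey control panel along the front, top at z 60 mm; five controls (rocker; blue, yellow, green, red key) in a row at own x -65 mm, own y -112, -56, 0, 56, 112 mm, in an order that varies. Behind it the dish platform: mat at z 72, rail to z 85 mm
- mains_rocker (a joint): black V-shaped mains rocker, 52 mm long (shaker x) by 26 mm wide, pivot line 9 mm above the panel. 0 = off: front half, with the white bar, slopes up to the front (end 8 mm above the pivot); 0.30 rad = fully on: front half level, 9 mm above the panel. No spring: about 3 N down on the front half turns it; it stays where it is left
- mains_press (a point): point to press on the mains rocker: on the top face of its front half, 17 mm in front of the pivot, near the white bar; it sinks 5 mm, to 9 mm above the panel, as the rocker goes on
- blue_key (a joint): travel of the blue slow programme key, 0 = up, 0.006 m = fully down against its stop; no spring: about 3 N pushes it down and it stays where it is left
- blue_top (a point): centre of the top of the blue slow programme key, a round 30 mm cap that stands 12 mm above the panel when up and 6 mm when down, in a 41 mm steel ring 2.5 mm high
- yellow_key (a joint): travel of the yellow fast programme key, 0 = up, 0.006 m = fully down against its stop; no spring: about 3 N pushes it down and it stays where it is left
- yellow_top (a point): centre of the top of the yellow fast programme key, a round 30 mm cap that stands 12 mm above the panel when up and 6 mm when down, in a 41 mm steel ring 2.5 mm high
- green_key (a joint): travel of the green start key, 0 = up, 0.006 m = fully down against its stop; no spring: about 3 N pushes it down and it stays where it is left
- green_top (a point): centre of the top of the green start key, a round 30 mm cap that stands 12 mm above the panel when up and 6 mm when down, in a 41 mm steel ring 2.5 mm high
- red_key (a joint): travel of the red stop key, 0 = up, 0.006 m = fully down against its stop; no spring: about 3 N pushes it down and it stays where it is left
- red_top (a point): centre of the top of the red stop key, a round 30 mm cap that stands 12 mm above the panel when up and 6 mm when down, in a 41 mm steel ring 2.5 mm high
- dish_left: closed Petri dish with a pale tan top, 106 mm across, 23 mm high, loose on the left half of the platform, its rim level with z 95 mm; origin at the centre of its underside
- dish_right: closed Petri dish with an orange-brown top, 106 mm across, 23 mm high, loose on the right half of the platform; origin at the centre of its underside
- timer: cream bench timer with a black knob, 64 mm across, 43 mm high, loose on the table to the right of the shaker; origin at the centre of its underside
- felt_marker: black and white felt marker, 132 mm long, 16 mm high, loose on the table to the left of the shaker; origin at its middle, underside
Not all that is in view belongs to the job. What is shaped like the dish_right but pink is not meant.

How it is judged:
By the outcome, as a careful person would: the job done as asked, in the order asked, and still so for the second after the job is handed in, with the robot touching nothing.
It also fails if it takes over 42 s, if anything falls off the work surface, if the arm or the gripper's body presses on something with over 40 N, if the wrist force passes 120 N, or if a joint passes its speed limit or range.

## Working session

There is one attempt and no reset: what is moved stays moved. The work goes in short steps, Python scripts to look and compute and a tool call to move; the robot and the scene stay as the last step left them, time stands still between calls to the robot, and variables do not carry over. Pictures are saved under pics/ and viewed, about 8 in all and at most 12, crops included, and the job is handed in when it is done.

Besides the shell and the picture viewer there is one more tool, called after "Emit:" as a command line: name --argument value ..., lists and objects as JSON in quotes. send_rows: Moves the arm, as the interface text tells. Its arguments: {"type":"object","properties":{"commands":{"type":"array","items":{"type":"object","properties":{"delta_pos":{"type":"array","items":{"type":"number"}},"yaw":{"type":"number"}}}},"grip":{"type":"number"},"force":{"type":"number"}},"required":["commands"]}

```bash
mkdir -p pics; python3 - <<'E'
from station import manip
import cv2
for n in("top","side"):
    cv2.imwrite(f"pics/{n}0.png",manip.snapshot(n)); c=manip.get_calibration(n); print(n,c)
print(manip.sense())
E
```

```text
top {'fx': 504.82853380461023, 'fy': 504.82853380461023, 'cx': 321.1083645068725, 'cy': 193.28472970538323, 'world_to_cam': array([[-0.02414728, -0.99932945,  0.0275239 ,  0.05202932],
       [-0.99381146,  0.02100976, -0.10907508,  0.51859971],
       [ 0.10842367, -0.02998743, -0.99365238,  1.06972023],
       [ 0.        ,  0.        ,  0.        ,  1.        ]])}
side {'fx': 383.4942328217796, 'fy': 383.4942328217796, 'cx': 326.45936018344094, 'cy': 202.65402930729567, 'world_to_cam': array([[ 0.99963402, -0.01620344, -0.02166295, -0.51659514],
       [-0.0266956 , -0.46121069, -0.88688897,  0.11019169],
       [ 0.00437947,  0.88714269, -0.46147445,  0.97287198],
       [ 0.        ,  0.        ,  0.        ,  1.        ]])}
{'t': 0.1, 'q': array([ 1.00750112e+00,  5.28398504e-01,  1.43378996e+00, -1.60412232e-05,
        1.18136114e+00, -1.78502624e-01]), 'qd': array([-6.10683146e-05, -8.54418419e-04, -3.17597334e-03, -5.08660390e-04,
       -1.49295660e-03,  5.23222583e-04]), 'tau': array([ 5.91589869e-04, -4.43300235e+01, -1.78585589e+01, -2.03331042e-04,
        3.86770524e-03,  1.91816952e-05]), 'tcp_pos': array([0.23423448, 0.57875513, 0.23041088]), 'tool_rot': array([ 1.91208432e-01,  9.81548969e-01, -9.14626892e-04, -3.47738049e-04]), 'force': array([ 0.28185082, -0.63935328, -0.21864992]), 'ft_torque': array([ 0.01962082, -0.01815494,  0.06781589]), 'finger_gap': 0.9997334684988164}
```

View pics/top0.png

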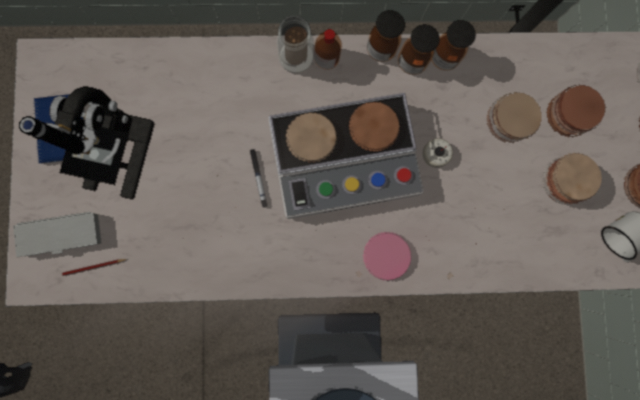

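View pics/side0.png

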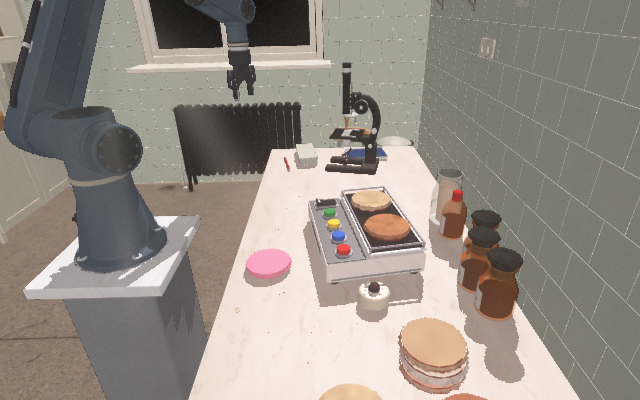

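The top view shows, left to right, the rocker (300,193), green (327,189), yellow (351,185), blue (378,180) and red (404,176). The side view agrees on that order. I'll measure the caps and fit the row.

```bash
cat > h.py <<'E'
from station import manip
import cv2, numpy as np
def ray(n,u,v,z):
    c=manip.get_calibration(n);W=c["world_to_cam"];R,t=W[:3,:3],W[:3,3]
    o=-R.T@t; d=R.T@np.array([(u-c["cx"])/c["fx"],(v-c["cy"])/c["fy"],1])
    return o+d*(z-o[2])/d[2]
def proj(n,p):
    c=manip.get_calibration(n);q=c["world_to_cam"]@np.append(p,1)
    return c["fx"]*q[0]/q[2]+c["cx"],c["fy"]*q[1]/q[2]+c["cy"]
HUE={"green":(50,90),"yellow":(18,35),"blue":(100,130),"red":(0,5)}
def caps(im,n,guess,r=11):
    hsv=cv2.cvtColor(im,cv2.COLOR_BGR2HSV);out={}
    for k,(u,v) in guess.items():
        lo,hi=HUE[k];m=cv2.inRange(hsv,(lo,110,50),(hi,255,255))
        if k=="red": m|=cv2.inRange(hsv,(172,110,50),(180,255,255))
        w=np.zeros_like(m);cv2.circle(w,(u,v),r,255,-1)
        M=cv2.moments(m&w,True);out[k]=(M["m10"]/M["m00"],M["m01"]/M["m00"],M["m00"])
    return out
E
python3 - <<'E'
from h import *
own={"green":56,"yellow":0,"blue":-56,"red":-112}
for n,g in(("top",dict(green=(327,189),yellow=(351,185),blue=(378,180),red=(404,176))),
           ("side",dict(green=(330,212),yellow=(334,224),blue=(339,236),red=(344,250)))):
    c=caps(cv2.imread(f"pics/{n}0.png"),n,g); P=[]
    for k in own:
        p=ray(n,*c[k][:2],.0705);P.append(p[:2]);print(n,k,np.round(c[k],1),p.round(4))
    s=np.array(list(own.values()))/1000
    A=np.c_[np.ones(4),s];co,res,*_=np.linalg.lstsq(A,np.array(P),rcond=None)
    print("c",co[0].round(4),"dir",co[1].round(3),"scale",np.linalg.norm(co[1]),"yaw",np.arctan2(-co[1][0],co[1][1]))
    for nm,y in(("rock",.112),("green",.056),("blue",-.056)):print(nm,(co[0]+co[1]*y).round(4))
im=cv2.imread("pics/top0.png")[140:225,265:430]
cv2.imwrite("pics/crop.png",cv2.resize(im,None,fx=4.5,fy=4.5,interpolation=cv2.INTER_CUBIC))
E
```

```text
top green [325.5 188.5 120. ] [0.5248 0.0321 0.0705]
top yellow [351.6 183.9 153. ] [ 0.5335 -0.0229  0.0705]
top blue [377.8 179.2 148. ] [ 0.5423 -0.0783  0.0705]
top red [403.8 174.5 159. ] [ 0.5511 -0.1336  0.0705]
c [ 0.5335 -0.023 ] dir [-0.156  0.987] scale 0.9989181920314244 yaw 0.15703287894960066
rock [0.516  0.0875]
green [0.5248 0.0322]
blue [ 0.5423 -0.0783]
side green [329.4 210.7  26. ] [0.5263 0.0289 0.0705]
side yellow [333.4 223.   98. ] [ 0.5343 -0.0327  0.0705]
side blue [338.  235.2  98. ] [ 0.5429 -0.0871  0.0705]
side red [343. 249. 129.] [ 0.5512 -0.1425  0.0705]
c [ 0.5345 -0.0299] dir [-0.149  1.015] scale 1.0261057236961866 yaw 0.1458567879521771
rock [0.5178 0.0838]
green [0.5262 0.0269]
blue [ 0.5429 -0.0868]
```

View pics/crop.png

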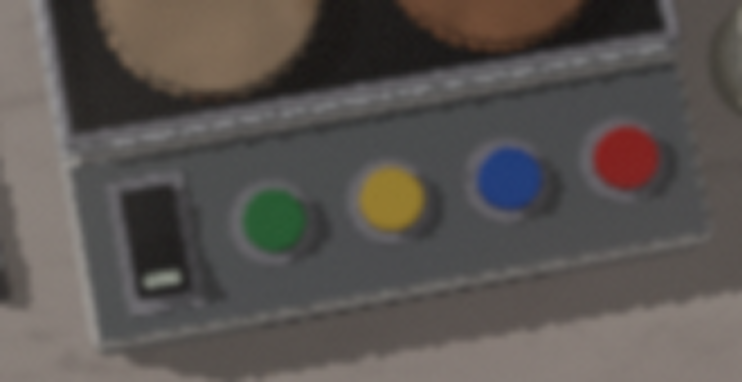

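Top-view spacing matches the given pitch (scale 0.999) and the yaw is 0.157 rad. The side view is biased towards its camera by the cap walls. The mains press point comes to about (0.499, 0.085), so I'm moving above it with the fingers shut and the jaws along shaker y.

Emit:
send_rows --commands '[{"delta_pos":[2.9,-5.4,-0.5],"yaw":0.06},{"delta_pos":[2.9,-5.4,-0.5],"yaw":0.06},{"delta_pos":[2.9,-5.4,-0.5],"yaw":0.06},{"delta_pos":[2.9,-5.4,-0.5],"yaw":0.06},{"delta_pos":[2.9,-5.4,-0.5],"yaw":0.06},{"delta_pos":[2.9,-5.4,-0.5],"yaw":0.06},{"delta_pos":[2.9,-5.4,-0.5],"yaw":0.06},{"delta_pos":[2.9,-5.4,-0.5],"yaw":0.06},{"delta_pos":[1.5,-3,-0.5],"yaw":0.06},{"delta_pos":[0,0,0],"yaw":0}]' --grip 1 --force 60

```text
t: 1.35
tcp_pos: [0.4847, 0.1061, 0.1822]
tool_rot: [-0.088, 0.996, 0.0, 0.0]
force: [-0.1, 0.3, 0.2]
finger_gap: 0.001
```

Emit:
send_rows --commands '[{"delta_pos":[1.4,-2.1,-4],"yaw":-0.02},{"delta_pos":[0,0,-3.7],"yaw":0},{"delta_pos":[0,0,0],"yaw":0},{"delta_pos":[0,0,0],"yaw":0}]'

```text
t: 1.85
tcp_pos: [0.4985, 0.0875, 0.105]
tool_rot: [-0.078, 0.997, 0.001, 0.001]
force: [0.7, 0.4, -0.5]
finger_gap: 0.001
```

```bash
python3 - <<'E'
from h import *
s=manip.sense();print(s["tcp_pos"].round(4),s["force"].round(1))
t=manip.snapshot("top");d=manip.snapshot("side")
mp=np.array([.4992,.0848,.074])
print("mp proj",proj("top",mp),proj("side",mp),"tcp",proj("top",s["tcp_pos"]),proj("side",s["tcp_pos"]))
u,v=map(int,proj("side",s["tcp_pos"]))
f=lambda im,u,v,w,h,k:cv2.resize(im[v-h:v+h,u-w:u+w],None,fx=k,fy=k,interpolation=cv2.INTER_CUBIC)
for p in [mp]:
    for o in(2,): cv2.circle(d,tuple(int(round(a)) for a in proj("side",p)),1,(255,0,255),-1)
a=f(d,u,v+10,40,40,7);print("crop origin",u-40,v-30)
cv2.imwrite("pics/s1.png",a)
E
```

```text
[0.4985 0.0875 0.105 ] [ 0.7  0.4 -0.5]
mp proj (np.float64(300.5199024766123), np.float64(201.08963946587397)) (np.float64(318.7018516399017), np.float64(199.68190246598007)) tcp (np.float64(299.00830821605973), np.float64(200.02224169655642)) (np.float64(318.06957717119985), np.float64(188.6914280414805))
crop origin 278 158
```

View pics/s1.png

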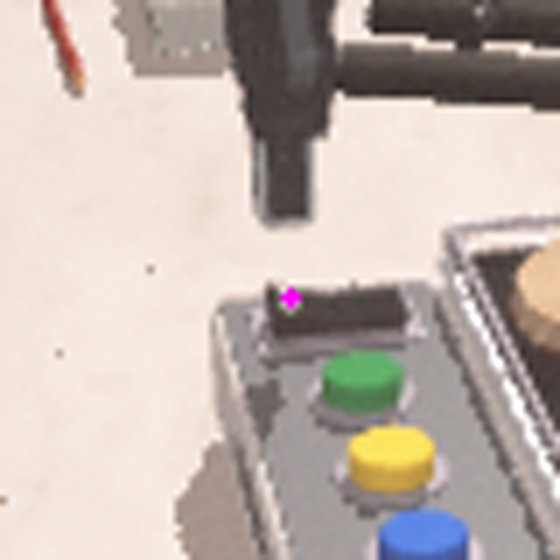

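The side crop shows the shut tip squarely over the rocker's raised front end, and the predicted press point (magenta) lies on the front half. Pressing.

Emit:
send_rows --commands '[{"delta_pos":[0.1,-0.3,-2.0],"yaw":0},{"delta_pos":[0,0,-0.6],"yaw":0},{"delta_pos":[0,0,-0.4],"yaw":0},{"delta_pos":[0,0,-0.3],"yaw":0}]'

```text
t: 2.45
tcp_pos: [0.5024, 0.0856, 0.0763]
tool_rot: [-0.079, 0.997, 0.0, 0.006]
force: [0.6, 0.9, 0.8]
finger_gap: 0.001
```

Emit:
send_rows --commands '[{"delta_pos":[0,0,-0.2],"yaw":0},{"delta_pos":[0,0,-0.2],"yaw":0}]'

```text
t: 2.7
tcp_pos: [0.5022, 0.0856, 0.0728]
tool_rot: [-0.079, 0.997, -0.0, 0.006]
force: [-2.5, -0.0, 2.2]
finger_gap: 0.003
```

Emit:
send_rows --commands '[{"delta_pos":[-0.2,0,-0.2],"yaw":0},{"delta_pos":[0,0,-0.2],"yaw":0},{"delta_pos":[0,0,-0.2],"yaw":0}]'

```text
t: 3.08
tcp_pos: [0.5016, 0.0855, 0.0687]
tool_rot: [-0.079, 0.997, -0.0, 0.008]
force: [-4.7, -0.5, 29.8]
finger_gap: -0.0
```

Emit:
send_rows --commands '[{"delta_pos":[0,0,-0.1],"yaw":0},{"delta_pos":[0,0,0],"yaw":0}]'

```text
t: 3.32
tcp_pos: [0.5015, 0.0855, 0.0693]
tool_rot: [-0.079, 0.997, -0.0, 0.009]
force: [-0.6, -0.2, 0.2]
finger_gap: -0.0
```

Emit:
send_rows --commands '[{"delta_pos":[0,0,3],"yaw":0},{"delta_pos":[0,0,2.5],"yaw":0},{"delta_pos":[1.3,-5.4,0],"yaw":0},{"delta_pos":[1.3,-5.4,0],"yaw":0},{"delta_pos":[1.3,-5.4,0],"yaw":0},{"delta_pos":[0,0,0],"yaw":0},{"delta_pos":[0,0,0],"yaw":0}]'

```text
t: 4.2
tcp_pos: [0.5388, -0.0795, 0.1228]
tool_rot: [-0.08, 0.997, 0.001, 0.006]
force: [-0.9, -0.2, -0.8]
finger_gap: -0.0
```

```bash
python3 - <<'E'
from h import *
s=manip.sense();print(s["tcp_pos"].round(4),s["force"].round(1))
d=manip.snapshot("side");t=manip.snapshot("top")
for p in((.5423,-.0783,.072),(.5248,.0322,.072)):
    cv2.circle(d,tuple(int(round(a)) for a in proj("side",np.array(p))),0,(255,0,255),-1)
a=cv2.resize(d[150:265,280:400],None,fx=5,fy=5,interpolation=cv2.INTER_CUBIC)
cv2.imwrite("pics/s2.png",a)
E
```

```text
[ 0.5388 -0.0795  0.1228] [-0.9 -0.2 -0.8]
```

View pics/s2.png

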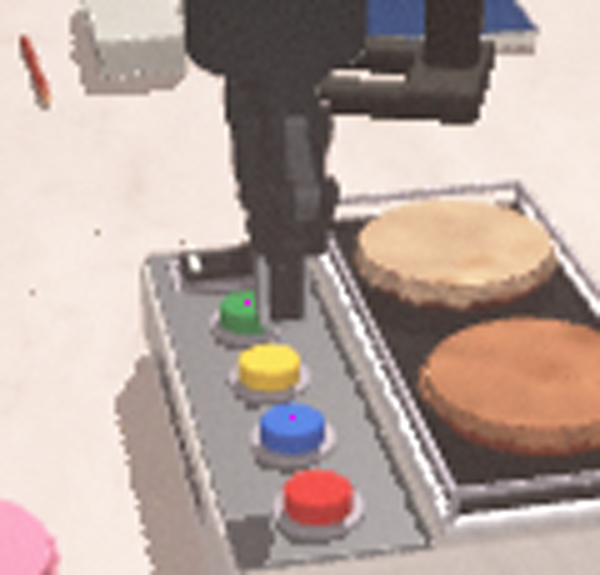

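The projected centres (magenta) lie on the blue and green cap tops, and the rocker's front with the white bar now lies low. Pressing blue.

Emit:
send_rows --commands '[{"delta_pos":[0.3,0.1,-3.5],"yaw":0},{"delta_pos":[0,0,-0.8],"yaw":0},{"delta_pos":[0,0,-0.5],"yaw":0},{"delta_pos":[0,0,-0.2],"yaw":0},{"delta_pos":[0,0,-0.2],"yaw":0}]'

```text
t: 4.92
tcp_pos: [0.5423, -0.0736, 0.0719]
tool_rot: [-0.084, 0.996, -0.0, 0.007]
force: [-0.6, -0.3, 3.1]
finger_gap: -0.004
```

Emit:
send_rows --commands '[{"delta_pos":[0,-0.1,-0.3],"yaw":0},{"delta_pos":[0,0,-0.2],"yaw":0},{"delta_pos":[0,0,-0.2],"yaw":0}]'

```text
t: 5.3
tcp_pos: [0.5425, -0.0745, 0.0661]
tool_rot: [-0.084, 0.996, 0.0, 0.008]
force: [-0.4, 1.8, 8.8]
finger_gap: 0.002
```

Emit:
send_rows --commands '[{"delta_pos":[0,0,-0.2],"yaw":0}]'

```text
t: 5.42
tcp_pos: [0.5425, -0.0745, 0.0658]
tool_rot: [-0.084, 0.996, 0.0, 0.008]
force: [-5.2, 2.2, 27.6]
finger_gap: 0.001
```

Blue is against its stop: 28 N at z 65.8 mm. On to green.

Emit:
send_rows --commands '[{"delta_pos":[0,0,3],"yaw":0},{"delta_pos":[0,0,2.2],"yaw":0},{"delta_pos":[-0.9,5.3,0],"yaw":0},{"delta_pos":[-0.9,5.3,0],"yaw":0},{"delta_pos":[0,0,0],"yaw":0},{"delta_pos":[0,0,0],"yaw":0}]'

```text
t: 6.18
tcp_pos: [0.5275, 0.0307, 0.1194]
tool_rot: [-0.083, 0.996, -0.002, 0.012]
force: [0.7, -0.4, 0.5]
finger_gap: -0.0
```

Emit:
send_rows --commands '[{"delta_pos":[-0.3,0.1,-3.2],"yaw":0},{"delta_pos":[0,0,-0.6],"yaw":0},{"delta_pos":[0,0,-0.2],"yaw":0},{"delta_pos":[0,0,0],"yaw":0}]'

```text
t: 6.68
tcp_pos: [0.5279, 0.0274, 0.0794]
tool_rot: [-0.081, 0.997, -0.003, 0.014]
force: [-0.5, 0.5, 0.2]
finger_gap: -0.003
```

Emit:
send_rows --commands '[{"delta_pos":[-0.3,0.5,0],"yaw":0},{"delta_pos":[0,0,-0.4],"yaw":0},{"delta_pos":[0,0,-0.3],"yaw":0},{"delta_pos":[0,0,-0.3],"yaw":0}]'

```text
t: 7.18
tcp_pos: [0.5259, 0.0324, 0.0707]
tool_rot: [-0.081, 0.997, -0.004, 0.016]
force: [-0.2, -0.9, 2.3]
finger_gap: -0.0
```

Emit:
send_rows --commands '[{"delta_pos":[0,0,-0.3],"yaw":0},{"delta_pos":[0,0,-0.2],"yaw":0},{"delta_pos":[0,0,-0.2],"yaw":0}]'

```text
t: 7.55
tcp_pos: [0.526, 0.0324, 0.0658]
tool_rot: [-0.081, 0.997, -0.004, 0.016]
force: [-5.1, 0.1, 30.2]
finger_gap: -0.001
```

Green is against its stop. Retracting up and back towards the robot for a final look.

Emit:
send_rows --commands '[{"delta_pos":[0,0,3],"yaw":0},{"delta_pos":[0,0,5],"yaw":0},{"delta_pos":[0,0,6],"yaw":0},{"delta_pos":[0,6,0],"yaw":0},{"delta_pos":[0,6,0],"yaw":0},{"delta_pos":[0,6,0],"yaw":0},{"delta_pos":[0,6,0],"yaw":0},{"delta_pos":[0,0,0],"yaw":0}]'

```text
t: 8.55
tcp_pos: [0.5277, 0.2783, 0.2101]
tool_rot: [-0.078, 0.997, -0.003, 0.019]
force: [-1.0, -0.4, 0.3]
finger_gap: -0.004
```

```bash
python3 - <<'E'
from h import *
s=manip.sense();print(s["t"],s["tcp_pos"].round(4),s["force"].round(1))
d=manip.snapshot("side");t=manip.snapshot("top");o=cv2.imread("pics/side0.png");o2=cv2.imread("pics/top0.png")
f=lambda im,h:cv2.resize(im,(400,h),interpolation=cv2.INTER_CUBIC)
A=lambda im:f(im[190:265,300:380],300); B=lambda im:f(im[85:225,240:460],255)
cv2.imwrite("pics/end.png",np.vstack([np.hstack([A(o),A(d)]),np.hstack([B(o2),B(t)])]))
E
```

```text
8.55 [0.5277 0.2783 0.2101] [-1.  -0.4  0.3]
```

View pics/end.png

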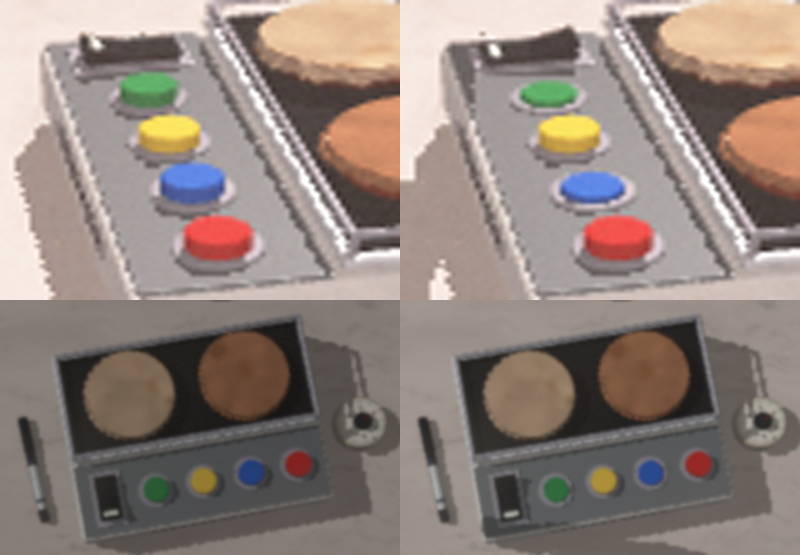

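The before and after crops show green and blue down, yellow and red still up, and the rocker's front half level with its rear raised. The dishes, timer and marker haven't moved.

```bash
python3 -c "
from station import manip
print(manip.sign_off())"
```

```text
the job is handed in; nothing more can be done
None
```

The shaker is started on its slow programme: with the fingertips shut I pressed the mains rocker, then the blue key, then the green key, and handed the job in. It took about 8.6 s of robot time.

- **Presses:** each one ended against its stop at about 30 N. The fingertip heights were 68.7 mm for the rocker (69 expected) and 65.8 mm for both keys (66 expected).
- **Last pictures:** the rocker's front half is level, and blue and green are down. Yellow and red are still up, and both dishes, the timer and the marker are where they were. The arm was clear, with about 1 N or less read on the tool.
- **What disagreed:** my first side-camera positions for the keys were 3–10 mm off the top-camera ones in y, because the cap walls were counted in. I used the top camera, and a closer look confirmed it for blue and green. Blue was pressed about 4 mm off centre, still on its cap.

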